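# Push a terminal carrier home under a low test hood

### The job

Lay the low terminal carrier (not the tall one, which does not clear the hood) on the bed of the test station and push it nose first under the hood until it is fully home against the stop hidden inside, then let go. Feel your way gently: under the hood, never press it against the stop, rails or hood with more than 20 N. Leave the tall carrier and the other things on the bench where they are.

Things in the scene. Friction and masses are not known exactly. Their poses are not given: they have to be found in the camera images.
- low_carrier_tab (a point): Centre of the upright grip tab at the tail of the LOW carrier. Tab: 12 thick along x, 30 wide along y, standing from the base top (8 above the underside) to 46 above it, rear face flush with the tail end. This point is 28 above the underside, on the centre line, 134 behind the nose. Axes: x from tail to nose, y left, z up.
- low_carrier_nose (a point): Middle of the lower front edge of the low carrier (the end away from the tab), on its underside. Same axes as the tab.
- low_carrier: LOW carrier: loose grey plastic sled, 0.26 to 0.48 kg, 140 long, 60 wide, base 8 thick, with a row of twelve low grey terminal blocks whose tops are 16 above the underside, and a tab at the tail. Origin: centre of its underside; axes as its tab. It lies left or right of the middle, the tall one opposite. Friction on the bed: 1 to 5 N.
- mouth (a point): Middle of the tunnel mouth of the test station, on top of the bed. x points into the tunnel (push direction, roughly to the robot's left), y left, z up. Tunnel roof (hood underside) 20 above the bed. Two steel guide rails, 12 high, 64 apart, run from 25 before the mouth inwards; flared lead-ins in front of them open to about 92 apart at 56 before the mouth. The tab stays outside.
- station: Test station, fixed to the bench: flat aluminium bed 345 long, 104 wide, top 12 above the bench, open for 205 before the mouth; then a grey hood 130 long, 104 wide, its top 50 above the bed. Hidden under it is an end stop clamped at an unknown depth 55 to 100 behind the mouth: feel for it. Its face is sprung, giving 1 mm per 4 N, up to 9. Origin 12 below the mouth point, same axes.
- tall_carrier_tab (a point): Centre of the same kind of tab (28 above the underside) on the TALL carrier: same 140 x 60 sled, but with five tall white modules up to 43 above its underside. Must be left where it is.
- breaker: Loose white circuit breaker, 18 x 75 x 59 high, origin at the centre of its underside; bystander.
- socket: Loose white wall socket, 80 x 80 x 30 high, origin at the centre of its underside; bystander.
- offcut: Loose offcut of steel mounting rail, 160 x 35 x 7.5 high, origin at the centre of its underside; bystander.

How it is judged (in metres and radians):
On the way, in this order (a step that is already met when the one before it is completed fails the run):
1. the low carrier lies flat on the bed with its nose under the hood (x of low_carrier_nose in the frame of mouth above 0.015 m and angle between low_carrier_nose's own z axis and vertical below 0.05 rad and angle between the x axis of low_carrier_nose and the x axis of mouth, either way round below 0.06 rad and z of low_carrier_nose in the frame of mouth between -0.003 and 0.003 m), for 0.1 s.
2. the low carrier is home against the hidden stop (x of buffer_c0 in the frame of low_carrier_nose below 0.0058 m and angle between low_carrier_nose's own z axis and vertical below 0.05 rad and angle between the x axis of low_carrier_nose and the x axis of mouth, either way round below 0.06 rad and z of low_carrier_nose in the frame of mouth between -0.003 and 0.003 m), for 0.2 s.
At the end, for the whole second after the job is handed in: The low carrier lies flat on the bed (within 3 degrees and 3 mm) and in line with the tunnel (within 3.4 degrees), its nose at least 50 mm past the mouth and within 1.8 mm of the face of the hidden stop (the point buffer_c0 is 4 mm behind that face), at rest and released (all of step 2 and x of low_carrier_nose in the frame of mouth above 0.05 m and linear speed of low_carrier below 0.01 m/s); the robot touches nothing.
It fails at once if under the hood, the carrier is pressed against the station with more than 20 N (contact force between low_carrier and station above 20 N and x of low_carrier_nose in the frame of mouth above 0.005 m).
It fails at once if the tall carrier is moved by more than 15 mm (distance of tall_carrier_tab from where it was at the start of the episode above 0.015 m).
It fails at once if another thing on the bench is moved by more than 20 mm (distance of any of breaker, socket, offcut from where it was at the start of the episode above 0.02 m).
It also fails if it takes over 67 s, if anything falls off the work surface, if the arm or the gripper's body presses on something with over 40 N, if the wrist force passes 120 N, or if a joint passes its speed limit or range.

### The arm

A 6-joint arm with a two-finger parallel gripper is mounted at the origin on the work surface. World frame = base frame: x ahead of the robot, y to its left, z up, the work surface at z = 0. Lengths are in m, angles in degrees, forces in N, time in s.
With the tool pointing down it reaches from about 0.375 to 0.9 m from the base axis. Payload 3.1 kg.
Tool frame: the origin (TCP) lies between the finger pads; the fingertips stand 11 mm ahead of it and the grasp point (between the pads) lies 8 mm behind it; x points along the fingers, y is the direction in which the jaws open and shut, and the axes are right-handed (so a half turn about x gives the same grasp; the last joint's range is limited). The gripper opens to 87 mm and grips with 3 to 60 N. Pads are 19 mm wide; open, the fingers measure 117 mm over their backs; the gripper's body (75 mm by 190 mm) begins 51 mm behind the grasp point.
Start: joints at [-83.451, 30.224, 82.088, -0, 67.689, -10.227], TCP at [0.18, -0.598, 0.234] pointing down, gripper open.
Joint ranges: [-176.69, 176.69], [-43.24, 126.21], [12.49, 139.97], [-82, 262], [0, 151.66], [-163.58, 163.58]. Speed limits (degrees/s): [159.86, 159.86, 180, 180, 180, 180].

### API

Orientations are given as a 3x3 rotation matrix whose columns are the frame's x, y, z axes.
In Python, from rig import bot gives the robot as it stands.
- The arm moves only by the shell command python3 -m inch 'ROWS' [OPENING]. ROWS is a JSON object of lists of equal length, an entry for each row: "dp": the shift along the tool's x, y, z in mm, a list of three; "yaw": the turn about the tool's x in degrees. In form: {"dp": [[tx, ty, tz], ...], "yaw": [yaw, ...]}. A call has 1 to 20 rows; each row shifts and turns the commanded pose from where the row before left it, along the tool's axes as they then stand; what a row does not reach is not made up. A row lasts 1/12 s, in which the tool goes at most 41.7 mm and 7.16 degrees, less where a joint would pass 70% of its speed; a pose out of reach is approached as far as the arm can. A call is refused whole if a number of a shift passes 41.7 or a number of a turn 7.16, either way. A call with a gripper value outside its range is refused whole. OPENING is the finger opening in mm, from 0 to 87, set as the call begins (- or left out, the last holds). The fingers move at their own pace and stop on an object; the grip force is fixed at half the most. Time passes only in rows, so rows that do not move let the fingers close. It gives the time, the measured TCP pose, the force and the opening at its end, in the units of the state.
- bot.read_state(): the state, without advancing time (a new reading comes with each control period).
- bot.capture(name): name is "scene" or "top" or "wrist"; returns a dict with "color" (480x640x3 uint8, red, green, blue), "intrinsics" (3x3 intrinsics, pixels), "k1" (the pictures are not rectified: a ray, as slopes to the right and down, at radius r is drawn at 1 + k1 r^2 times it, then the intrinsics apply), "pose" (4x4, takes a point from camera to world coordinates). Camera axes: x right, y down, z forward; pixel columns grow to the right and rows downward; lengths in m; the calibration is good to about 2 mm. A picture is of the moment at which its call begins. There is no depth.
- bot.hand_in(): hands the job in, once; it reports no verdict.
The state is a dict: "time_s": time; "joint_positions": joint angles; "qvel": joint speeds; "tau": joint torques, N m; "position": TCP position; "tcp_rot": TCP orientation; "force": force on the tool from outside, world axes, zero at the start; "moment": the same for the moment, N m; "opening": opening from 0.0 (shut) to 1.0 (fully open).
Only numpy, scipy, OpenCV 4.12 (cv2) and the standard library are available. Lean on these libraries where they do the work, as an engineer would, in place of code of your own. Each camera call takes 0.05 s, during which the arm holds its last target.

## Working session

There is one attempt and no reset: what is moved stays moved. The work goes in short steps, Python scripts to look and compute and a shell command to move; the robot and the scene stay as the last step left them, time stands still between calls to the robot, and variables do not carry over. Pictures are saved under pics/ and viewed, and the job is handed in when it is done.

```bash
ls; mkdir -p pics
python3 - <<'E'
from rig import bot
import cv2,json
s=bot.read_state(); print(s)
for n in ["scene","top","wrist"]:
    c=bot.capture(n); cv2.imwrite(f"pics/{n}0.png",c["color"][:,:,::-1]); print(n,c["intrinsics"],c["k1"],c["pose"])
E
```

```text
pics
{'time_s': 0.0, 'joint_positions': array([-8.34512261e+01,  3.02778188e+01,  8.21560254e+01, -1.54854672e-03,
        6.76881268e+01, -1.02278191e+01]), 'qvel': array([ 0.03421677,  0.01174861,  0.10199076,  0.04299591, -0.03688666,
        0.01754315]), 'tau': array([-7.45770012e-05, -4.40043926e+01, -1.76592153e+01,  6.33546431e-02,
        5.80195687e-02, -1.67822591e-04]), 'position': array([ 0.18033473, -0.59768568,  0.2325859 ]), 'tcp_rot': array([[-2.67627238e-04,  2.88650249e-01, -9.57434573e-01],
       [ 2.11205130e-03, -9.57432309e-01, -2.88650157e-01],
       [-9.99997734e-01, -2.09940158e-03, -3.53409170e-04]]), 'force': array([ 0.59925741,  0.19355668, -0.04505891]), 'moment': array([-0.0051244 ,  0.00053247, -0.06318548]), 'opening': 1.0016765197563946}
scene [[535.67354149   0.         313.0039046 ]
 [  0.         535.67354149 237.18075499]
 [  0.           0.           1.        ]] -0.12592215433150225 [[-0.18645774  0.71299451 -0.67592332  1.39931231]
 [ 0.98234739  0.14585363 -0.11713376  0.13528577]
 [ 0.01507014 -0.68583201 -0.72760384  0.9838397 ]
 [ 0.          0.          0.          1.        ]]
top [[588.21484843   0.         321.8058565 ]
 [  0.         588.21484843 233.96438192]
 [  0.           0.           1.        ]] -0.10818806786150297 [[-0.02489732 -0.99764614  0.06389283  0.45068099]
 [-0.99968326  0.02508115  0.00207648 -0.02738479]
 [-0.0036741  -0.0638209  -0.99795461  1.61701762]
 [ 0.          0.          0.          1.        ]]
wrist [[393.69543756   0.         321.51963263]
 [  0.         393.69543756 233.80989367]
 [  0.           0.           1.        ]] 0.0022457145876099574 [[ 0.28912193 -0.92436056 -0.24892986  0.24729609]
 [-0.95729127 -0.27955436 -0.07377528 -0.57681503]
 [-0.00139447  0.25962843 -0.96570758  0.38467459]
 [ 0.          0.          0.          1.        ]]
```

View pics/top0.png

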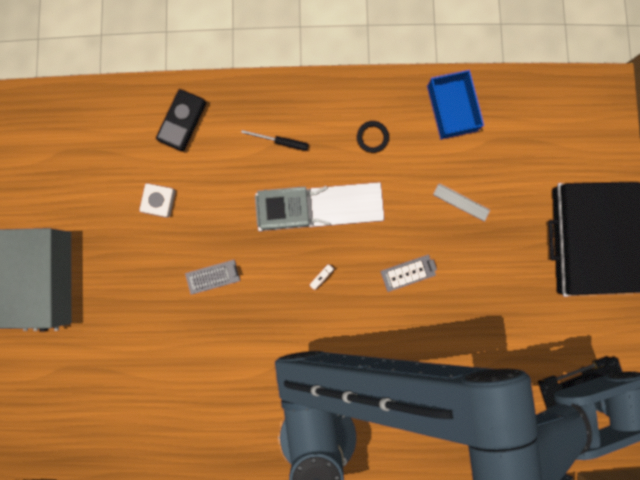

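View pics/scene0.png

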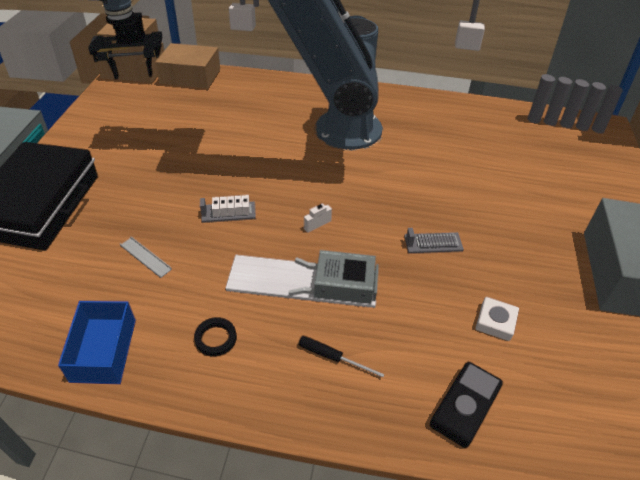

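View pics/wrist0.png

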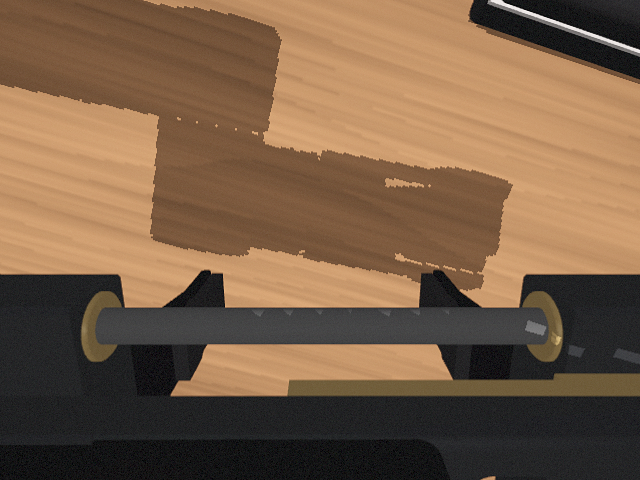

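Top view: the low carrier is at about (213,277) with its tab at the right end (236,270). The tall carrier is at (409,273). The station spans columns 256–383 with its mouth near column 311. Next I'll zoom in.

```bash
cat > h.py <<'E'
import numpy as np,cv2
from rig import bot
def ray(c,uv):
    K=c["intrinsics"];x=np.array([(uv[0]-K[0,2])/K[0,0],(uv[1]-K[1,2])/K[1,1]])
    u=x.copy()
    for _ in range(20): u=x/(1+c["k1"]*(u@u))
    P=np.asarray(c["pose"]);return P[:3,3],P[:3,:3]@np.array([u[0],u[1],1])
def onz(c,uv,z):
    o,d=ray(c,uv);return o+d*(z-o[2])/d[2]
def proj(c,p):
    P=np.asarray(c["pose"]);q=P[:3,:3].T@(np.asarray(p)-P[:3,3]);u=q[:2]/q[2]
    u=u*(1+c["k1"]*(u@u));K=c["intrinsics"];return np.array([u[0]*K[0,0]+K[0,2],u[1]*K[1,1]+K[1,2]])
def crop(c,x0,y0,w,h,name,s):
    cv2.imwrite(name,cv2.resize(c["color"][y0:y0+h,x0:x0+w,::-1],None,fx=s,fy=s,interpolation=cv2.INTER_CUBIC))
E
python3 - <<'E'
from h import *
c=bot.capture("top"); crop(c,240,170,160,70,"pics/t1.png",5); crop(c,170,250,90,60,"pics/t2.png",8)
c=bot.capture("scene"); crop(c,215,235,180,80,"pics/s1.png",4);crop(c,390,215,90,50,"pics/s2.png",8)
E
```

```text
(no output)
```

View pics/t1.png

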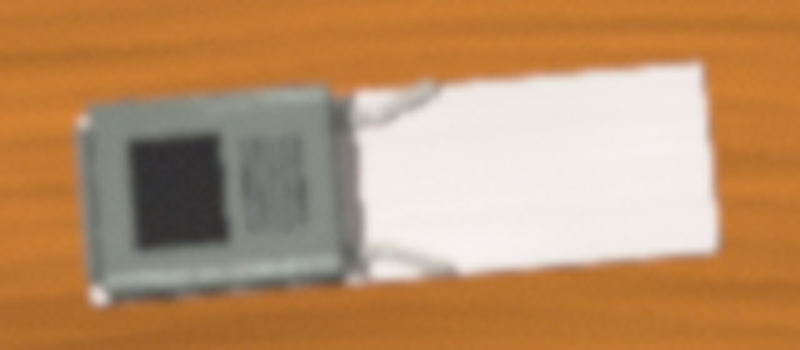

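View pics/t2.png

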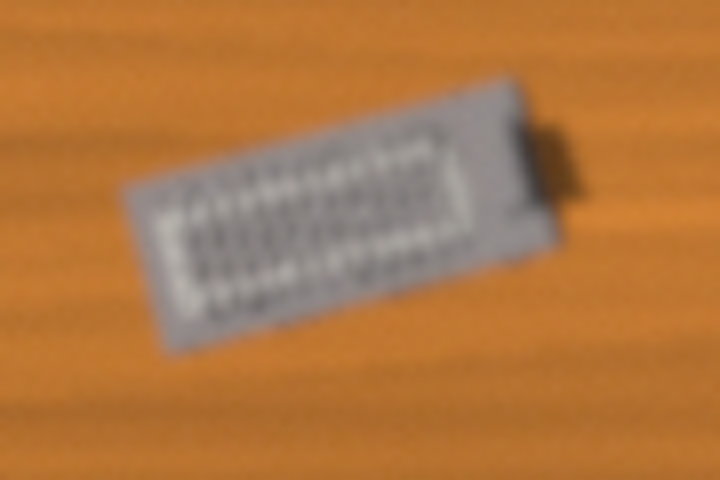

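View pics/s1.png

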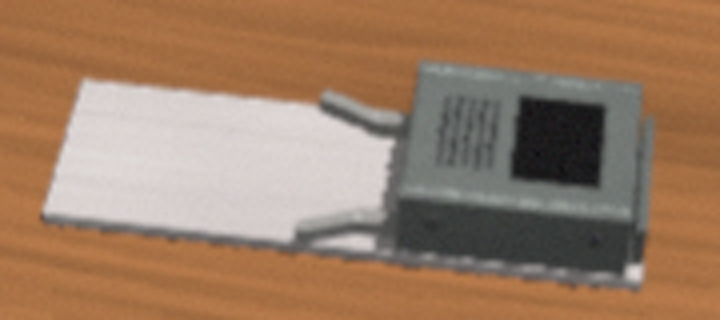

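View pics/s2.png

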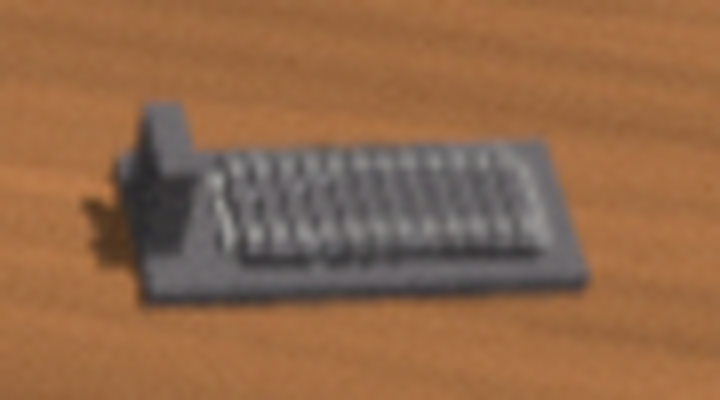

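Corners in the zooms: the carrier base is at t2 (125,187), (172,352), (558,243), (512,80). The bed's rear corners are at t1 (702,65) and (718,252), and its far corners show at (80,120) and (98,300).

Run:
```python
from h import *
c=bot.capture("top"); s=bot.capture("scene")
def g(c,pts,x0,y0,sc,z): return np.array([onz(c,((p[0]+.5)/sc-.5+x0,(p[1]+.5)/sc-.5+y0),z) for p in pts])
C=g(c,[(125,187),(172,352),(558,243),(512,80)],170,250,8,.008)
def fit(C,n):
    m=C.mean(0); a=(C[0]+C[1])/2-(C[2]+C[3])/2; print(n,"ctr",m.round(4),"len",np.linalg.norm(a).round(4),"wid",np.linalg.norm(C[0]-C[1]).round(4),np.linalg.norm(C[2]-C[3]).round(4),"ang",np.degrees(np.arctan2(a[1],a[0])).round(2)); return m,a/np.linalg.norm(a)
m,a=fit(C,"carrier top"); print("tab",m-a*.064)
# minAreaRect cross-check with colour mask
img=c["color"];hsv=cv2.cvtColor(img,cv2.COLOR_RGB2HSV)
mask=(hsv[...,1]<90).astype(np.uint8)
r=mask.copy()*0; r[255:300,180:245]=mask[255:300,180:245]
k=max(cv2.findContours(r,0,1)[0],key=cv2.contourArea); fit(np.array([onz(c,p,.008) for p in cv2.boxPoints(cv2.minAreaRect(k))]),"mask")
C=g(s,[(587,280),(548,140),(120,158),(148,300)],390,215,8,.008); fit(C,"carrier scene")
B=g(c,[(80,120),(98,300),(718,252),(702,65)],240,170,5,.012); m,a=fit(B,"bed top"); 
e=(B[2]+B[3])/2; print("mouth from rear",e+a*.205)
B=g(s,[(645,283),(650,118),(83,80),(42,217)],215,235,4,.012); m,a=fit(B,"bed scene"); e=(B[2]+B[3])/2; print("mouth",e+a*.205)
Hd=g(c,[(90,105),(105,290),(347,278),(330,88)],240,170,5,.062); m,a=fit(Hd,"hood top");print("mouth",m-a*.065)
```

```text
carrier top ctr [0.4444 0.2793 0.008 ] len 0.1384 wid 0.059 0.058 ang 104.24
tab [0.46012297 0.21724915 0.008     ]
mask ctr [0.4439 0.2795 0.008 ] len 0.0598 wid 0.1408 0.1405 ang 14.73
carrier scene ctr [0.448  0.2779 0.008 ] len 0.1401 wid 0.0604 0.0603 ang 104.83
bed top ctr [ 0.6294 -0.0196  0.012 ] len 0.3423 wid 0.0999 0.1037 ang 93.32
mouth from rear [0.62746937 0.01416055 0.012     ]
bed scene ctr [ 0.6287 -0.0202  0.012 ] len 0.3432 wid 0.1221 0.1056 ang 95.05
mouth [0.62574808 0.01308521 0.012     ]
hood top ctr [0.6231 0.0768 0.062 ] len 0.1285 wid 0.0994 0.102 ang 91.98
mouth [0.62529445 0.01184229 0.062     ]
```

```bash
python3 -m inch '{"dp": [[0,-17,-29],[0,-17,-29],[0,-17,-29],[0,-17,-29],[0,-17,-29],[0,-17,-29],[0,-17,-29],[0,-17,-29],[0,-17,-29],[0,-17,-29],[0,-17,-29],[0,-17,-29]], "yaw": [0,0,0,0,0,0,0,0,0,0,0,2]}'
python3 -m inch '{"dp": [[0,-34,-9],[0,-34,-9],[0,-34,-9],[0,-34,-9],[0,-34,-9],[0,-34,-9],[0,-34,-9],[0,-34,-9],[0,-34,-9],[0,-34,-9],[0,-34,-9],[0,-34,-9],[0,-20,-5],[0,0,0],[0,0,0]], "yaw": [0,0,0,0,0,0,0,0,0,0,0,0,0,0,0]}'
python3 - <<'E'
from h import *
s=bot.read_state();print(s["position"],s["tcp_rot"],s["force"])
for n in ["top","wrist"]:
    c=bot.capture(n); cv2.imwrite(f"pics/{n}1.png",c["color"][:,:,::-1])
E
```

```text
time_s: 1.35
position: [0.4557, -0.3013, 0.2337]
tcp_rot: [[0.0, 0.254, -0.967], [-0.0, -0.967, -0.254], [-1.0, 0.0, -0.0]]
force: [1.0, -1.4, 0.0]
opening: 1.001
time_s: 2.6
position: [0.4547, 0.1408, 0.2336]
tcp_rot: [[0.0, 0.258, -0.966], [-0.001, -0.966, -0.258], [-1.0, 0.001, -0.0]]
force: [0.3, -0.1, -0.4]
opening: 1.004
[0.45469243 0.14083375 0.23363383] [[ 3.34798791e-04  2.58066974e-01 -9.66126971e-01]
 [-5.12564450e-04 -9.66126854e-01 -2.58067120e-01]
 [-9.99999813e-01  5.81602899e-04 -1.91182147e-04]] [ 0.31552359 -0.05143323 -0.40699346]
```

View pics/wrist1.png

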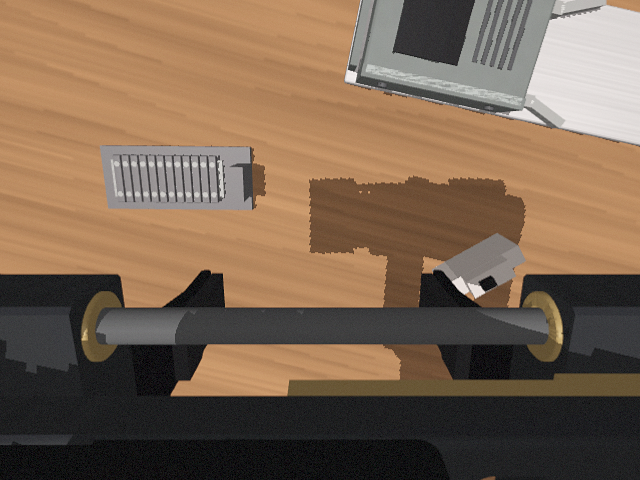

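The wrist view shows the low carrier at columns 103–253, rows 146–210, with the tab at the right end (columns 230–253). The breaker is at (480,265) and the hood corner near (347,83). I'll measure from this view.

Run:
```python
from h import *
c=bot.capture("wrist")
crop(c,95,135,180,85,"pics/w1.png",4)
hsv=cv2.cvtColor(c["color"],cv2.COLOR_RGB2HSV)
m=((hsv[...,1]<60)&(hsv[...,2]>60)).astype(np.uint8);r=m*0;r[135:220,90:275]=m[135:220,90:275]
k=max(cv2.findContours(r,0,1)[0],key=cv2.contourArea);print(cv2.boxPoints(cv2.minAreaRect(k)))
C=np.array([onz(c,p,.008) for p in [(103,146.5),(108,210),(254,208.5),(252,147.5)]])
a=(C[0]+C[1]-C[2]-C[3])/2;print(C.mean(0),np.linalg.norm(a),np.degrees(np.arctan2(a[1],a[0])));print(C)
```

```text
[[ 99.      208.99998]
 [ 99.      145.99998]
 [251.99997 145.99998]
 [251.99997 208.99998]]
[0.44226625 0.27735322 0.008     ] 0.14092186196141218 104.9176756555089
[[0.45389825 0.35129549 0.008     ]
 [0.3943566  0.33958329 0.008     ]
 [0.43217199 0.20218638 0.008     ]
 [0.48863814 0.21634773 0.008     ]]
```

View pics/w1.png

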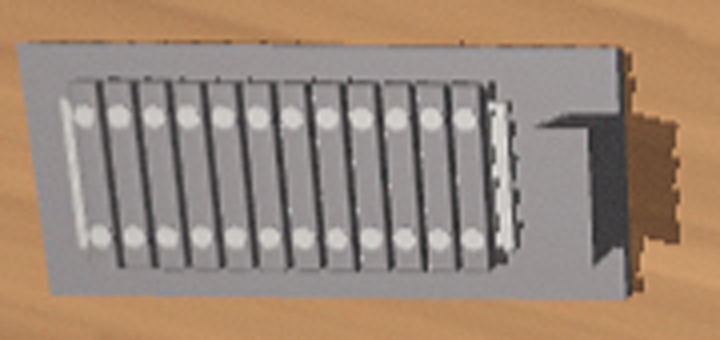

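```bash
python3 -m inch '{"dp": [[20,-30,-10],[30,-30,-10],[40,-11,-4],[30,0,0],[0,0,0],[0,0,0]], "yaw": [0,0,0,0,0,0]}'
python3 - <<'E'
from h import *
c=bot.capture("wrist"); cv2.imwrite(f"pics/wrist2.png",c["color"][:,:,::-1])
c=bot.capture("scene"); crop(c,360,150,160,120,"pics/s3.png",5)
E
```

```text
time_s: 3.25
position: [0.459, 0.2121, 0.1138]
tcp_rot: [[-0.004, 0.254, -0.967], [-0.001, -0.967, -0.254], [-1.0, -0.0, 0.004]]
force: [-0.1, 0.2, 0.4]
opening: 0.997
```

View pics/wrist2.png

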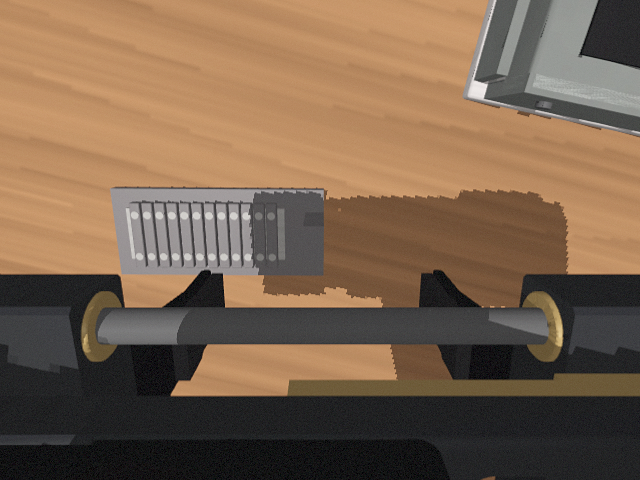

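View pics/s3.png

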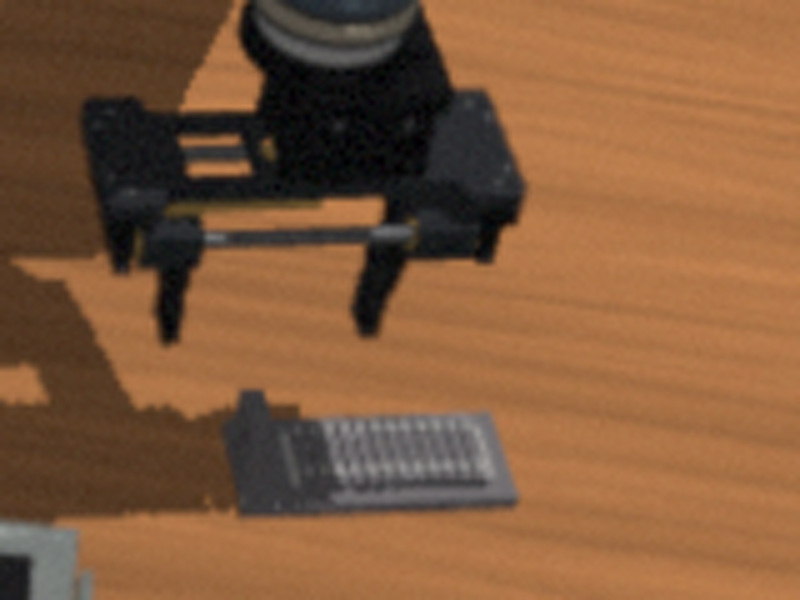

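The wrist view shows the carrier base corners at (113,188), (120,274), (323,275) and (324,189). In the scene view the tab lies between the two fingers.

Run:
```python
from h import *
c=bot.capture("wrist");s=bot.read_state()
C=np.array([onz(c,p,.008) for p in [(112,187.5),(120,274.5),(324,275.5),(325,188)]])
a=(C[0]+C[1]-C[2]-C[3])/2;L=np.linalg.norm(a);print(C.mean(0),L,np.degrees(np.arctan2(a[1],a[0])))
t=C.mean(0)-a/L*.064;print(t, s["position"], (s["tcp_rot"].T@(t-s["position"]))*1000)
```

```text
[0.44472816 0.2806058  0.008     ] 0.14237205594660923 104.4724331365608
[0.46072267 0.21863665 0.008     ] [0.46163843 0.21286189 0.11683285] [108.83268276  -5.84830956  -0.13977423]
```

```bash
python3 -m inch '{"dp": [[20,-5,0],[20,0,0],[20,0,0],[12,0,0],[8,0,0],[0,0,0],[0,0,0],[0,0,0]], "yaw": [0,0,0,0,0,0,0,0]}'
python3 - <<'E'
from h import *
s=bot.read_state();print(s["position"],s["force"])
c=bot.capture("wrist"); cv2.imwrite(f"pics/wrist3.png",c["color"][:,:,::-1])
E
```

```text
time_s: 4.07
position: [0.4597, 0.2184, 0.0362]
tcp_rot: [[0.003, 0.255, -0.967], [0.001, -0.967, -0.255], [-1.0, 0.0, -0.003]]
force: [-0.1, -1.0, 0.3]
opening: 1.003
[0.4597073  0.21835566 0.03623583] [-0.08186976 -0.96673308  0.26055663]
```

View pics/wrist3.png

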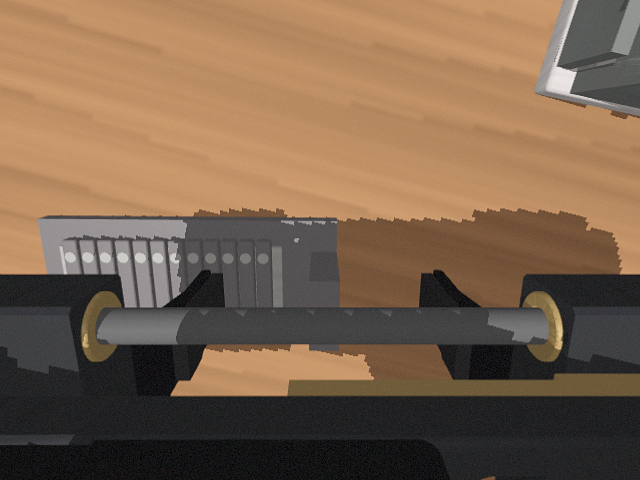

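The tab is between the jaws at about column 322, and the finger paths are clear. I'll go 4 mm lower and close.

```bash
python3 -m inch '{"dp": [[4,0,0],[0,0,0],[0,0,0]], "yaw": [0,0,0]}'
python3 -m inch '{"dp": [[0,0,0],[0,0,0],[0,0,0],[0,0,0],[0,0,0],[0,0,0],[0,0,0],[0,0,0],[0,0,0],[0,0,0],[0,0,0],[0,0,0]], "yaw": [0,0,0,0,0,0,0,0,0,0,0,0]}' 0
python3 - <<'E'
from h import *
s=bot.read_state();print(s["position"],s["force"],s["opening"]*87)
E
```

```text
time_s: 4.37
position: [0.4586, 0.2183, 0.031]
tcp_rot: [[0.0, 0.255, -0.967], [0.0, -0.967, -0.255], [-1.0, 0.0, -0.0]]
force: [0.6, -1.0, -0.7]
opening: 1.002
time_s: 5.37
position: [0.4586, 0.2183, 0.0309]
tcp_rot: [[0.0, 0.255, -0.967], [0.0, -0.967, -0.255], [-1.0, -0.0, -0.0]]
force: [0.3, 0.8, -0.6]
opening: 0.174
[0.45858602 0.21829187 0.03089226] [ 0.31330837  0.77519058 -0.62430055] 15.134456289662634
```

```bash
python3 -m inch '{"dp": [[0,0,0],[0,0,0],[0,0,0],[0,0,0],[0,0,0],[0,0,0]], "yaw": [0,0,0,0,0,0]}' 0
python3 -m inch '{"dp": [[-10,0,0],[-20,0,0],[-20,0,0],[-20,0,0],[0,0,0],[0,0,0],[0,0,0]], "yaw": [0,0,0,0,0,0,0]}'
python3 - <<'E'
from h import *
s=bot.read_state();print(s["position"],s["force"],s["moment"],s["opening"]*87)
c=bot.capture("wrist"); cv2.imwrite(f"pics/wrist4.png",c["color"][:,:,::-1])
c=bot.capture("scene"); crop(c,360,120,160,120,"pics/s4.png",5)
E
```

```text
time_s: 5.87
position: [0.4587, 0.2182, 0.0309]
tcp_rot: [[0.0, 0.255, -0.967], [0.0, -0.967, -0.255], [-1.0, 0.0, -0.0]]
force: [1.1, -1.5, -0.5]
opening: 0.137
time_s: 6.45
position: [0.4576, 0.2181, 0.1003]
tcp_rot: [[-0.002, 0.255, -0.967], [-0.0, -0.967, -0.255], [-1.0, 0.0, 0.002]]
force: [0.1, 0.4, -4.4]
opening: 0.132
[0.45761197 0.21808363 0.10030596] [ 0.14420628  0.35830501 -4.35985284] [-0.22983448 -0.04866786  0.03407276] 11.503900921827187
```

View pics/wrist4.png

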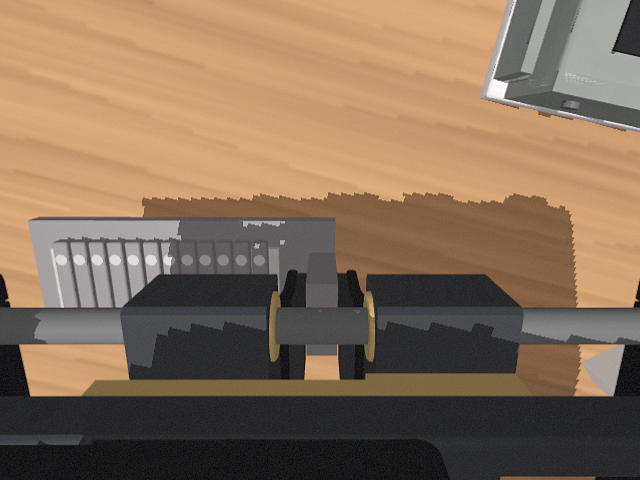

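View pics/s4.png

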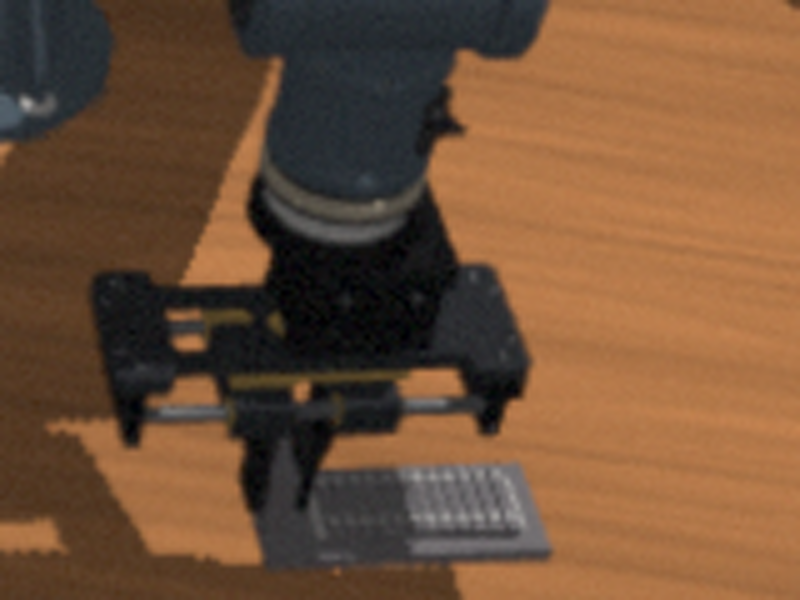

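Gripped: the tab is between the pads, opening 11.5 mm, and the carrier hangs level with a weight of about 4.4 N. I'll lift and carry it to where the wrist camera sees the station.

```bash
python3 -m inch '{"dp": [[-30,0,0],[-30,5,0],[-30,20,0],[-30,25,0],[-20,28,0],[0,28,0],[0,28,0],[0,28,0],[0,28,0],[0,28,0],[0,28,0],[0,20,0],[0,10,0],[0,0,0],[0,0,0],[0,0,0]], "yaw": [0,0,0,0,0,0,0,0,0,0,3,3,2,2,0,0]}'
python3 - <<'E'
from h import *
s=bot.read_state();print(s["position"],s["force"],s["moment"],s["opening"]*87)
c=bot.capture("wrist"); cv2.imwrite(f"pics/wrist5.png",c["color"][:,:,::-1])
E
```

```text
time_s: 7.88
position: [0.5259, -0.0484, 0.2398]
tcp_rot: [[-0.003, 0.084, -0.996], [0.001, -0.996, -0.084], [-1.0, -0.001, 0.003]]
force: [-0.0, 0.9, -3.4]
opening: 0.133
[ 0.52593035 -0.04835788  0.23984272] [-0.02275553  0.88565578 -3.43966153] [-0.28052961 -0.0254295  -0.02301323] 11.579292055561528
```

View pics/wrist5.png

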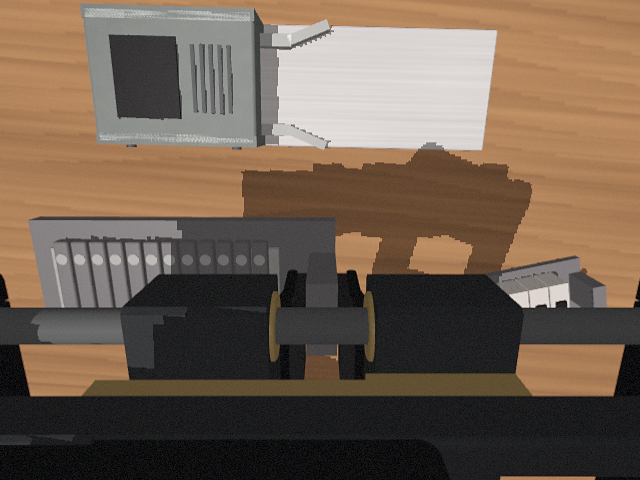

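The wrist view shows the open bed with rear corners at (497,30) and (484,150), the hood edge at columns 255–262, the lead-ins at (330,24) and (327,147), and the held carrier's far edge from (30,218) to (335,218).

Run:
```python
from h import *
c=bot.capture("wrist");s=bot.read_state()
g=cv2.cvtColor(c["color"],cv2.COLOR_RGB2HSV)
m=((g[...,1]<50)&(g[...,2]>100)).astype(np.uint8)
top=[];bot_=[]
for u in range(345,475,3):
    v=np.where(m[:180,u])[0]
    if len(v): top.append((u,v.min()-.5)); bot_.append((u,v.max()+.5))
rear=[]
for v in range(40,142,3):
    w=np.where(m[v,380:540])[0]; rear.append((380+w.max()+.5,v))
def line(P,z,n):
    W=np.array([onz(c,p,z)[:2] for p in P],np.float32)
    vx,vy,x,y=cv2.fitLine(W,cv2.DIST_HUBER,0,.01,.01).ravel(); 
    if abs(vy)>abs(vx) and vy<0: vx,vy=-vx,-vy
    print(n,"ang",np.degrees(np.arctan2(vy,vx)).round(2),(x,y));return np.array([x,y]),np.array([vx,vy])
A=line(top,.012,"far");B=line(bot_,.012,"near");R=line(rear,.012,"rear")
R=(R[0],R[1])
n=np.array([-A[1][1],A[1][0]]);print("width",(B[0]-A[0])@n)
ax=A[1]+B[1];ax/=np.linalg.norm(ax)
ctr=(A[0]+B[0])/2; 
nn=np.array([-B[1][1],B[1][0]])
cp=(A[0]+B[0])/2+0
# project to centre: point on line mid between both edges
q=A[0]+ n*((B[0]-A[0])@n)/2
t=((R[0]-q)@ax); e=q+t*ax
print("axis ang",np.degrees(np.arctan2(ax[1],ax[0])),"rear ctr",e,"mouth",e+.205*ax)
# roof front edges at hood top z=.062
for uv in [(258,9),(261,147)]: 
    print("hood top mouth corner",onz(c,uv,.062)[:2])
# held carrier in tool frame
z=s["position"][2]-.023
for uv in [(30.5,218),(335,217.5)]: print("carrier edge tool",s["tcp_rot"].T@(onz(c,uv,z)-s["position"])*1000)
cv2.imwrite("pics/w5z.png",cv2.resize(c["color"][0:170,230:510,::-1],None,fx=2.8,fy=2.8,interpolation=cv2.INTER_CUBIC))
```

```text
far ang 93.55 (np.float32(0.68602383), np.float32(-0.1108756))
near ang 93.55 (np.float32(0.5830967), np.float32(-0.1258192))
rear ang 3.5 (np.float32(0.63075227), np.float32(-0.1912393))
width 0.10365449
axis ang 93.547165 rear ctr [ 0.6390469  -0.19072512] mouth [0.6263635  0.01388215]
hood top mouth corner [0.6771671 0.0134976]
hood top mouth corner [0.57604321 0.00670513]
carrier edge tool [  23.06597855 -132.87355988  -30.15734105]
carrier edge tool [ 22.94990767   5.44529117 -30.46204333]
```

View pics/w5z.png

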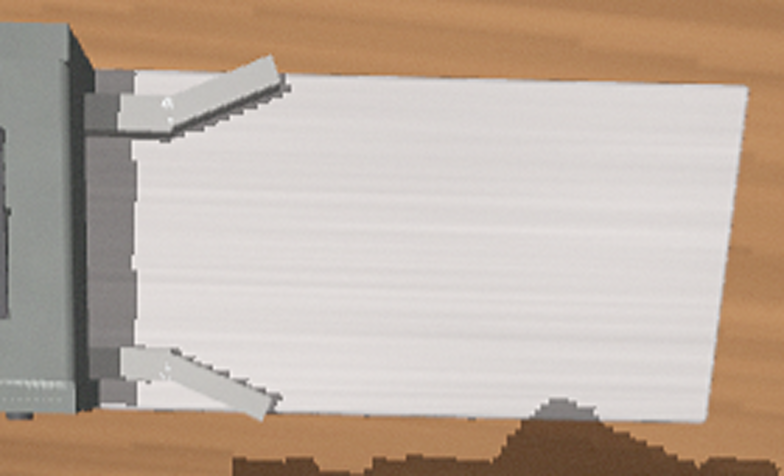

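The station axis is at 93.55° and the mouth at (0.6264, 0.0139); width (103.7 mm) and angles agree. I'll move the held carrier over the open bed.

```bash
python3 -m inch '{"dp": [[0,0,0],[0,15,-13],[0,25,-21],[0,25,-21],[0,25,-21],[0,18,-15],[0,10,-9],[0,5,-4],[20,0,0],[30,0,0],[30,0,0],[30,0,0],[25,0,0],[15,0,0],[8,0,0],[0,0,0],[0,0,0],[0,0,0]], "yaw": [1.25,0,0,0,0,0,0,0,0,0,0,0,0,0,0,0,0,0]}'
python3 - <<'E'
from h import *
s=bot.read_state();print(s["position"],s["tcp_rot"],s["force"],s["moment"])
p=s["position"];ang=np.radians(93.55);ax=np.array([np.cos(ang),np.sin(ang)]);n=np.array([-ax[1],ax[0]])
d=p[:2]-[.6264,.0139];print("tab x,y in mouth",d@ax,d@n, "nose",d@ax+.134)
c=bot.capture("scene"); crop(c,180,160,240,160,"pics/s6.png",3)
c=bot.capture("wrist"); cv2.imwrite("pics/wrist6.png",c["color"][:,:,::-1])
E
```

```text
time_s: 9.48
position: [0.6394, -0.1655, 0.0845]
tcp_rot: [[0.003, 0.062, -0.998], [-0.001, -0.998, -0.062], [-1.0, 0.001, -0.003]]
force: [0.4, 0.8, -4.7]
opening: 0.137
[ 0.63944535 -0.16554621  0.08449368] [[ 0.00281017  0.0617836  -0.99808561]
 [-0.00113178 -0.99808872 -0.06178698]
 [-0.99999541  0.00130325 -0.00273487]] [ 0.43312567  0.77125406 -4.71553601] [-0.18473409  0.03662948  0.02611674]
tab x,y in mouth -0.17990963829760212 -0.0019090903256947398 nose -0.04590963829760211
```

View pics/s6.png

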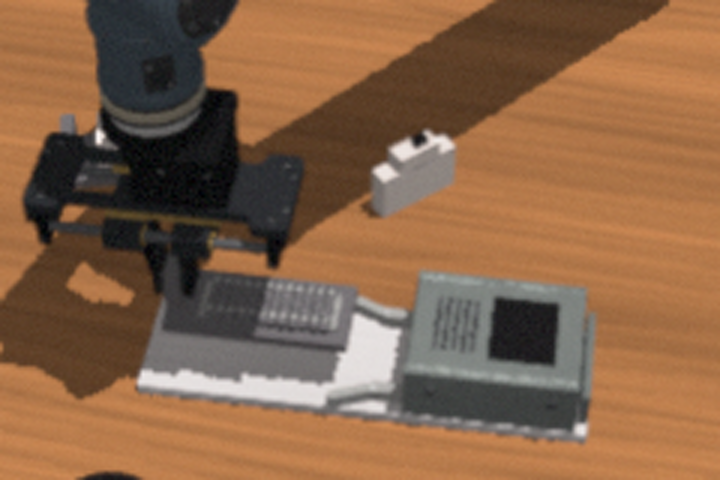

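View pics/wrist6.png

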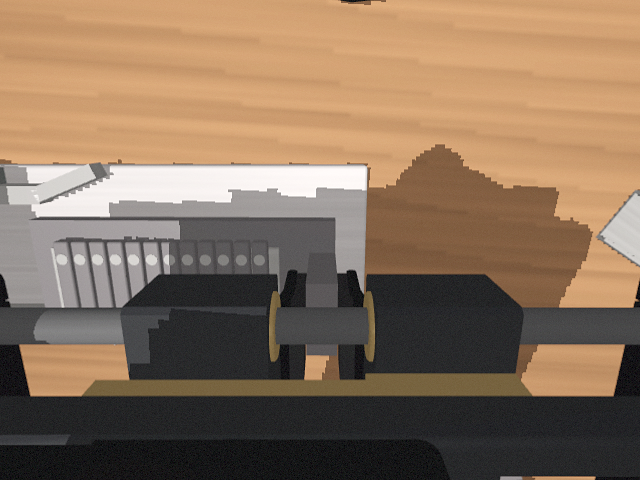

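The carrier is above the open bed with its nose between the lead-ins and parallel to the bed edge. I'll trim sideways by 1.5 mm and lower.

```bash
python3 -m inch '{"dp": [[8,0,1.5],[12,0,0],[9,0,0],[5,0,0],[0,0,0],[0,0,0],[0,0,0],[0,0,0]], "yaw": [0,0,0,0,0,0,0,0]}'
python3 -m inch '{"dp": [[0,0,0],[0,0,0]], "yaw": [0,0]}'
```

```text
time_s: 10.25
position: [0.6372, -0.1657, 0.0492]
tcp_rot: [[0.001, 0.061, -0.998], [-0.0, -0.998, -0.061], [-1.0, 0.0, -0.001]]
force: [0.2, 0.4, -4.6]
opening: 0.139
time_s: 10.42
position: [0.6371, -0.1656, 0.0493]
tcp_rot: [[0.001, 0.061, -0.998], [-0.0, -0.998, -0.061], [-1.0, 0.0, -0.001]]
force: [0.5, -0.8, -3.6]
opening: 0.134
```

```bash
python3 -m inch '{"dp": [[2,0,0],[2,0,0],[0,0,0],[0,0,0],[0,0,0]], "yaw": [0,0,0,0,0]}'
python3 -m inch '{"dp": [[1,0,0],[0,0,0],[0,0,0]], "yaw": [0,0,0]}'
python3 -m inch '{"dp": [[0.5,0,0],[0,0,0],[0,0,0]], "yaw": [0,0,0]}'
```

```text
time_s: 10.83
position: [0.6367, -0.1655, 0.0448]
tcp_rot: [[-0.0, 0.061, -0.998], [0.0, -0.998, -0.061], [-1.0, -0.0, 0.0]]
force: [-0.2, -0.3, -3.9]
opening: 0.134
time_s: 11.08
position: [0.6367, -0.1655, 0.0438]
tcp_rot: [[-0.0, 0.062, -0.998], [0.0, -0.998, -0.062], [-1.0, -0.0, 0.0]]
force: [1.0, 0.5, -4.4]
opening: 0.135
time_s: 11.33
position: [0.6369, -0.1656, 0.0435]
tcp_rot: [[0.0, 0.061, -0.998], [-0.0, -0.998, -0.061], [-1.0, 0.0, -0.0]]
force: [0.2, -0.7, -2.8]
opening: 0.135
```

```bash
python3 -m inch '{"dp": [[0.4,0,0],[0,0,0],[0,0,0]], "yaw": [0,0,0]}'
python3 -m inch '{"dp": [[0.4,0,0],[0,0,0],[0,0,0]], "yaw": [0,0,0]}'
python3 -c "
from rig import bot
s=bot.read_state();print(s['position'],s['force'],s['moment'],s['tcp_rot'])"
```

```text
time_s: 11.58
position: [0.6369, -0.1656, 0.0432]
tcp_rot: [[0.0, 0.061, -0.998], [-0.0, -0.998, -0.061], [-1.0, 0.0, -0.0]]
force: [-0.7, 0.5, -2.8]
opening: 0.133
time_s: 11.83
position: [0.637, -0.1657, 0.043]
tcp_rot: [[0.0, 0.061, -0.998], [-0.0, -0.998, -0.061], [-1.0, 0.0, -0.0]]
force: [-0.7, -1.4, 1.0]
opening: 0.137
[ 0.63695665 -0.16566942  0.04295609] [-0.68744383 -1.39720267  1.04009311] [0.03234086 0.11312435 0.01718687] [[ 4.19938691e-04  6.14916492e-02 -9.98107510e-01]
 [-2.18750452e-04 -9.98107568e-01 -6.14917448e-02]
 [-9.99999888e-01  2.44159231e-04 -4.05692660e-04]]
```

The carrier is down on the bed: the vertical force rose from −4.4 to +1.0 N. I'll open slightly so the jaws cage the tab loosely, let it settle flat, then look.

```bash
python3 -m inch '{"dp": [[0,0,0],[0,0,0],[0,0,0],[0,0,0],[0,0,0],[0,0,0]], "yaw": [0,0,0,0,0,0]}' 20
python3 - <<'E'
from h import *
s=bot.read_state();print(s["position"],s["force"],s["moment"],s["opening"]*87)
c=bot.capture("scene"); crop(c,200,180,200,140,"pics/s7.png",4)
c=bot.capture("wrist"); cv2.imwrite("pics/wrist7.png",c["color"][:,:,::-1])
E
```

```text
time_s: 12.33
position: [0.6369, -0.1655, 0.0426]
tcp_rot: [[0.0, 0.062, -0.998], [0.0, -0.998, -0.062], [-1.0, -0.0, -0.0]]
force: [0.7, -0.7, 0.8]
opening: 0.227
[ 0.63685802 -0.16548247  0.0425806 ] [ 0.71059169 -0.74934591  0.81736352] [-0.03070909 -0.01504645 -0.02741807] 19.71570255920774
```

View pics/s7.png

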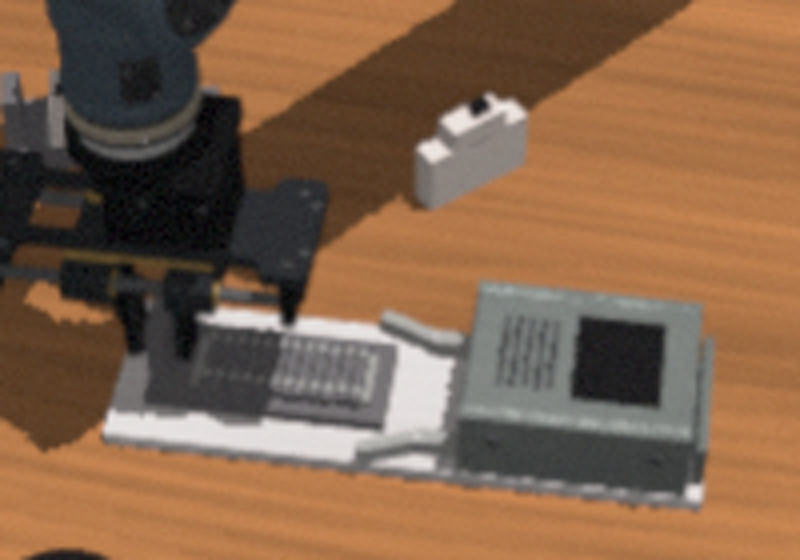

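View pics/wrist7.png

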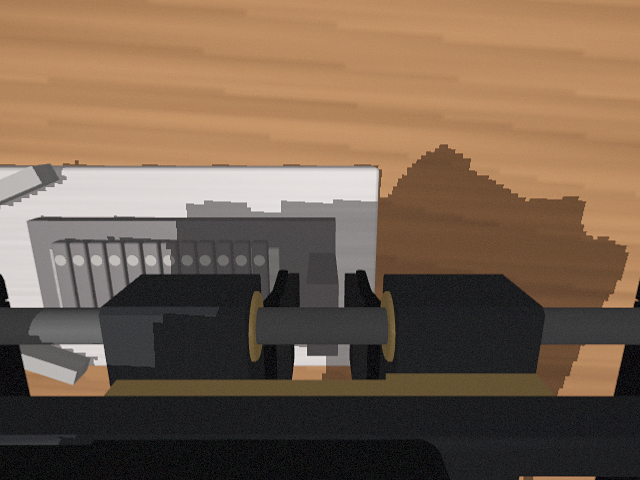

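The carrier is flat and in line, the tab is loosely caged, and the lead-ins are visible on both sides. Now I'll push.

```bash
python3 -m inch '{"dp": [[0,-2,0],[0,-2,0],[0,-2,0],[0,-3,0],[0,-3,0],[0,-3,0],[0,-3,0],[0,-3,0],[0,-3,0],[0,-2,0]], "yaw": [0,0,0,0,0,0,0,0,0,0]}'
python3 -m inch '{"dp": [[0,-2,0],[0,-2,0],[0,-2,0],[0,-2,0],[0,-2,0],[0,-2,0]], "yaw": [0,0,0,0,0,0]}'
python3 - <<'E'
from h import *
s=bot.read_state();print(s["position"],s["force"],s["moment"],s["opening"]*87)
c=bot.capture("wrist"); cv2.imwrite("pics/wrist8.png",c["color"][:,:,::-1])
E
```

```text
time_s: 13.27
position: [0.6351, -0.1391, 0.0426]
tcp_rot: [[-0.0, 0.062, -0.998], [0.0, -0.998, -0.062], [-1.0, -0.0, 0.0]]
force: [0.5, -1.6, -0.7]
opening: 0.23
time_s: 13.77
position: [0.6344, -0.1274, 0.0426]
tcp_rot: [[-0.0, 0.061, -0.998], [0.0, -0.998, -0.061], [-1.0, -0.0, 0.0]]
force: [-0.1, -1.3, -0.7]
opening: 0.232
[ 0.63443219 -0.12739484  0.04257764] [-0.13420745 -1.31482854 -0.71151874] [-0.16184652  0.01077958 -0.03299957] 20.143334450759195
```

View pics/wrist8.png

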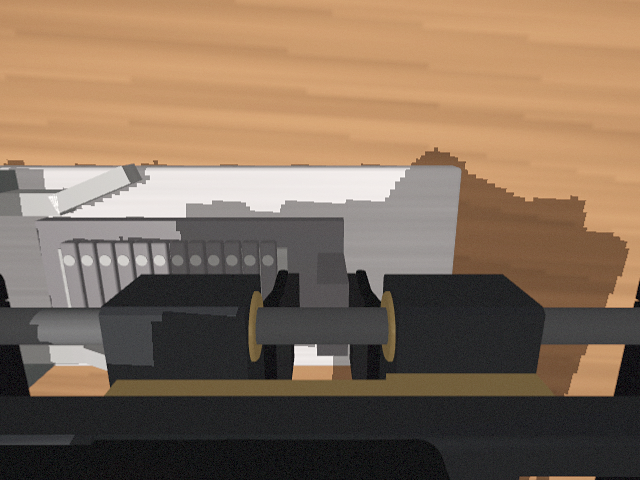

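The carrier is entering square, and the push force is about 1.3 N, which is plain friction. The nose is near the mouth, so I'll continue more slowly.

```bash
for i in 1; do python3 -m inch '{"dp": [[0,-2,0],[0,-2,0],[0,-2,0],[0,-2,0],[0,-2,0],[0,-2,0],[0,-2,0],[0,-2,0]], "yaw": [0,0,0,0,0,0,0,0]}' | grep -E "pos|force"; done
python3 -m inch '{"dp": [[0,-2,0],[0,-2,0],[0,-2,0],[0,-2,0],[0,-2,0],[0,-2,0]], "yaw": [0,0,0,0,0,0]}'| grep -E "pos|force"
python3 -m inch '{"dp": [[0,-2,0],[0,-2,0],[0,-2,0],[0,-2,0],[0,-2,0],[0,-2,0]], "yaw": [0,0,0,0,0,0]}'| grep -E "pos|force"
```

```text
position: [0.6335, -0.1114, 0.0426]
force: [0.1, -1.7, -0.8]
position: [0.6327, -0.0994, 0.0426]
force: [-0.6, -1.7, -0.7]
position: [0.632, -0.0875, 0.0426]
force: [-0.1, -2.3, 0.1]
```

Run:
```python
from h import *
s=bot.read_state();print(s["time_s"],s["position"],s["force"],s["moment"],s["opening"]*87)
c=bot.capture("wrist"); cv2.imwrite("pics/wrist9.png",c["color"][:,:,::-1])
```

```text
15.4833 [ 0.63197212 -0.08745091  0.0425824 ] [-0.05061878 -2.32097696  0.06384562] [-0.24423621 -0.02521903 -0.00938002] 20.158880701065154
```

View pics/wrist9.png

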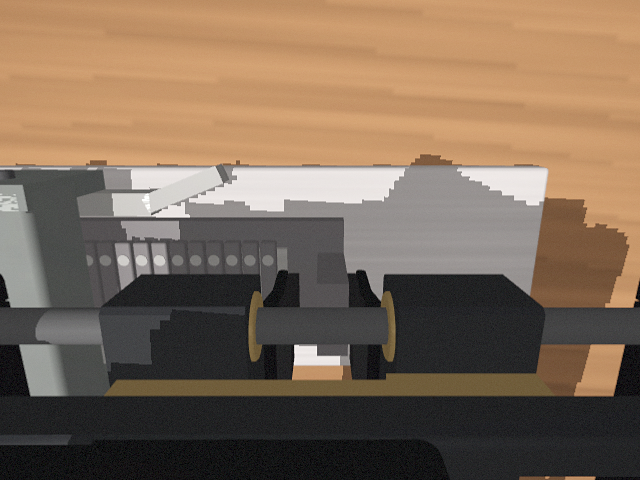

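The nose is about 36 mm in, still straight, and force is still about 2 N. I'll continue in small chunks while watching the force.

```bash
python3 -m inch '{"dp": [[0,-2,0],[0,-2,0],[0,-2,0],[0,-2,0],[0,-2,0],[0,-2,0]], "yaw": [0,0,0,0,0,0]}'| grep -E "pos|force"
python3 -m inch '{"dp": [[0,-1.5,0],[0,-1.5,0],[0,-1,0]], "yaw": [0,0,0]}'| grep -E "pos|force"
```

```text
position: [0.6312, -0.0755, 0.0426]
force: [-0.5, -2.0, -0.5]
position: [0.631, -0.0715, 0.0426]
force: [0.2, -2.1, -0.6]
```

```bash
python3 -m inch '{"dp": [[0,-1,0],[0,-1,0],[0,-1,0]], "yaw": [0,0,0]}'| grep -E "pos|force"
```

```text
position: [0.6308, -0.0687, 0.0426]
force: [0.5, -2.2, 0.2]
```

```bash
python3 -m inch '{"dp": [[0,-1,0],[0,-1,0],[0,-1,0]], "yaw": [0,0,0]}'| grep -E "pos|force"
```

```text
position: [0.6306, -0.0657, 0.0426]
force: [-0.0, -1.2, -0.7]
```

```bash
python3 -m inch '{"dp": [[0,-1,0],[0,-1,0],[0,-1,0]], "yaw": [0,0,0]}'| grep -E "pos|force"
```

```text
position: [0.6304, -0.0626, 0.0426]
force: [0.0, -1.2, -0.6]
```

```bash
python3 -m inch '{"dp": [[0,-1,0],[0,-1,0],[0,-1,0]], "yaw": [0,0,0]}'| grep -E "pos|force"
```

```text
position: [0.6303, -0.0596, 0.0426]
force: [-0.2, -1.5, -1.2]
```

```bash
python3 -m inch '{"dp": [[0,-1,0],[0,-1,0],[0,-1,0]], "yaw": [0,0,0]}'| grep -E "pos|force"
```

```text
position: [0.6301, -0.0566, 0.0426]
force: [0.1, -1.8, 0.1]
```

```bash
python3 -m inch '{"dp": [[0,-1,0],[0,-1,0],[0,-1,0]], "yaw": [0,0,0]}'| grep -E "pos|force"
```

```text
position: [0.6302, -0.0549, 0.0427]
force: [-0.3, -6.8, -0.3]
```

Force jumped from 1.8 to 6.8 N, so something is met. I'll hold and read.

```bash
python3 -m inch '{"dp": [[0,0,0],[0,0,0],[0,0,0]], "yaw": [0,0,0]}'| grep -E "pos|force"
```

```text
position: [0.6301, -0.0548, 0.0427]
force: [-0.7, -6.0, -1.9]
```

```bash
python3 -m inch '{"dp": [[0,-0.7,0],[0,0,0],[0,0,0]], "yaw": [0,0,0]}'| grep -E "pos|force"
```

```text
position: [0.6303, -0.0546, 0.0428]
force: [-0.4, -6.0, -1.2]
```

```bash
python3 -m inch '{"dp": [[0,-1,0],[0,0,0],[0,0,0]], "yaw": [0,0,0]}'| grep -E "pos|force"
```

```text
position: [0.6303, -0.0542, 0.0429]
force: [0.4, -8.0, -0.9]
```

```bash
python3 -m inch '{"dp": [[0,-1,0],[0,0,0],[0,0,0],[0,0,0]], "yaw": [0,0,0,0]}'| grep -E "pos|force"
python3 - <<'E'
from h import *
s=bot.read_state();print(s["time_s"],s["position"],s["tcp_rot"],s["force"],s["moment"],s["opening"]*87)
c=bot.capture("wrist"); cv2.imwrite("pics/wrist10.png",c["color"][:,:,::-1])
E
```

```text
position: [0.6304, -0.0537, 0.043]
force: [-1.4, -9.3, -0.6]
18.8667 [ 0.63041244 -0.05373786  0.04299501] [[ 0.00147932  0.06254693 -0.99804093]
 [-0.00402239 -0.99803357 -0.06255243]
 [-0.99999082  0.00410705 -0.00122482]] [-1.41503336 -9.28138448 -0.57355319] [-1.57385555  0.1085609  -0.00518313] 20.157342548049876
```

View pics/wrist10.png

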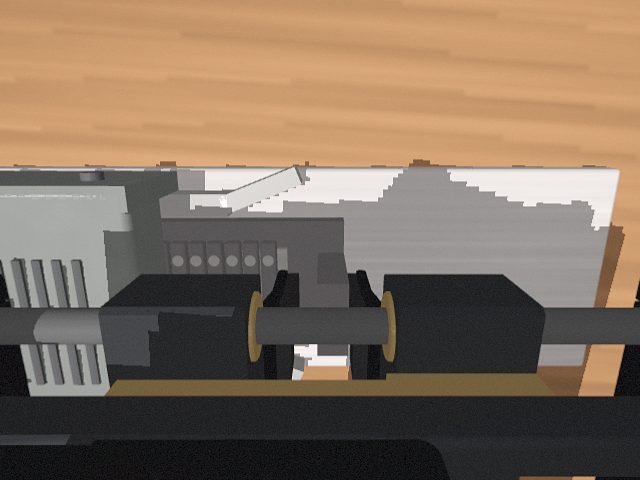

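The force grows at about 4 N/mm, which matches the sprung stop, and the carrier is straight between the rails. I'll ease off slowly so it follows the spring without jumping.

```bash
python3 -m inch '{"dp": [[0,0.4,0],[0,0.4,0],[0,0.4,0],[0,0.4,0],[0,0.4,0],[0,0.4,0],[0,0.4,0],[0,0.4,0],[0,0.4,0]], "yaw": [0,0,0,0,0,0,0,0,0]}'| grep -E "pos|force"
python3 -m inch '{"dp": [[0,0.4,0],[0,0.4,0],[0,0.4,0],[0,0.4,0],[0,0.4,0]], "yaw": [0,0,0,0,0]}'| grep -E "pos|force"
python3 -m inch '{"dp": [[0,0.5,0],[0,0.5,0],[0,0.5,0],[0,0.5,0],[0,0,0],[0,0,0]], "yaw": [0,0,0,0,0,0]}'| grep -E "pos|force"
python3 - <<'E'
from h import *
c=bot.capture("wrist"); cv2.imwrite("pics/wrist11.png",c["color"][:,:,::-1])
E
```

```text
position: [0.63, -0.0549, 0.0426]
force: [-0.1, -4.5, -0.6]
position: [0.6299, -0.0558, 0.0426]
force: [0.2, 0.0, 0.6]
position: [0.6302, -0.0586, 0.0426]
force: [-0.4, 0.6, 0.0]
```

View pics/wrist11.png

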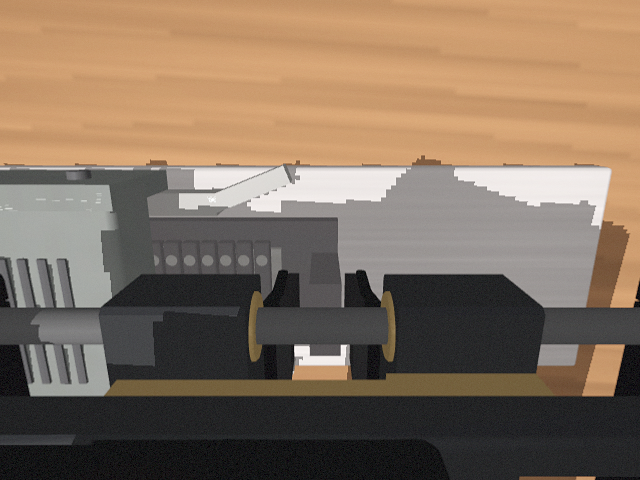

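Contact was lost at TCP y ≈ −0.0556, the same place it began, so the carrier stayed on the stop. I'll re-touch gently to confirm.

```bash
python3 -m inch '{"dp": [[0,-0.8,0],[0,-0.8,0],[0,-0.8,0],[0,0,0],[0,0,0]], "yaw": [0,0,0,0,0]}'| grep -E "pos|force"
python3 -m inch '{"dp": [[0,-0.8,0],[0,0,0],[0,0,0]], "yaw": [0,0,0]}'| grep -E "pos|force"
```

```text
position: [0.63, -0.0561, 0.0426]
force: [-0.2, 0.1, 0.2]
position: [0.6301, -0.0558, 0.0426]
force: [0.4, -1.6, -0.9]
```

```bash
python3 -m inch '{"dp": [[0,-0.8,0],[0,0,0],[0,0,0]], "yaw": [0,0,0]}'| grep -E "pos|force"
python3 -m inch '{"dp": [[0,-0.8,0],[0,0,0],[0,0,0]], "yaw": [0,0,0]}'| grep -E "pos|force"
```

```text
position: [0.6302, -0.0554, 0.0427]
force: [0.4, -4.5, -0.6]
position: [0.6302, -0.0548, 0.0427]
force: [0.2, -6.4, -0.8]
```

Confirmed: the force rises at once with the spring's stiffness. I'll ease off again, open, and lift clear.

```bash
python3 -m inch '{"dp": [[0,0.4,0],[0,0.4,0],[0,0.3,0],[0,0.3,0],[0,0.3,0],[0,0.3,0],[0,0.3,0],[0,0.3,0],[0,0.3,0],[0,0.4,0],[0,0.4,0],[0,0.4,0],[0,0.4,0],[0,0.4,0],[0,0.4,0],[0,0.3,0],[0,0,0],[0,0,0]], "yaw": [0,0,0,0,0,0,0,0,0,0,0,0,0,0,0,0,0,0]}'| grep -E "pos|force"
python3 -m inch '{"dp": [[0,0,0],[0,0,0],[0,0,0],[0,0,0],[0,0,0],[0,0,0]], "yaw": [0,0,0,0,0,0]}' 36| grep -E "pos|force|open"
python3 -m inch '{"dp": [[-5,0,0],[-10,0,0],[-20,0,0],[-25,0,0],[-25,0,0],[-30,0,0],[-30,0,0],[0,0,0],[0,0,0],[0,0,0]], "yaw": [0,0,0,0,0,0,0,0,0,0]}'
python3 - <<'E'
from h import *
c=bot.capture("wrist"); cv2.imwrite("pics/wrist12.png",c["color"][:,:,::-1])
c=bot.capture("scene"); crop(c,180,160,240,160,"pics/s12.png",3)
E
```

```text
position: [0.6303, -0.0595, 0.0426]
force: [-0.0, -0.2, -0.1]
position: [0.6302, -0.0594, 0.0426]
force: [-0.7, -0.3, 0.4]
opening: 0.408
time_s: 24.63
position: [0.6298, -0.0593, 0.1881]
tcp_rot: [[0.0, 0.061, -0.998], [-0.0, -0.998, -0.061], [-1.0, 0.0, -0.0]]
force: [-0.3, 0.2, 0.5]
opening: 0.417
```

View pics/wrist12.png

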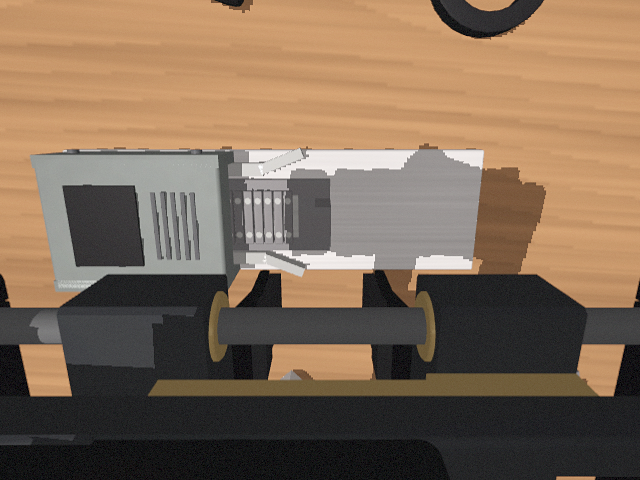

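View pics/s12.png

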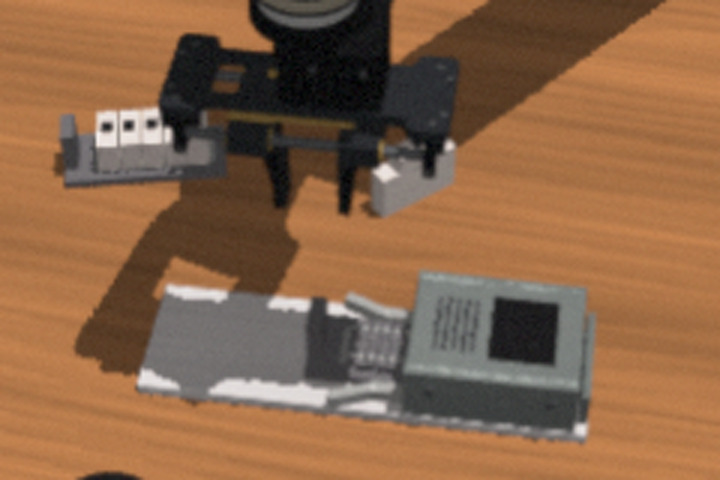

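The carrier is released and straight: tail edge at column 330, rows 178–250 in the wrist view. The tall carrier and breaker are undisturbed. One last numeric check.

Run:
```python
from h import *
c=bot.capture("wrist");a=np.radians(93.55);ax=np.array([np.cos(a),np.sin(a)]);n=np.array([-ax[1],ax[0]])
for uv in [(331,178),(331,250),(289,178)]:
    d=onz(c,uv,.020)[:2]-[.6264,.0139];print(d@ax*1000,d@n*1000,"nose",d@ax*1000+140)
t=bot.capture("top");crop(t,180,170,320,140,"pics/t12.png",2.5)
```

```text
-79.94209010790873 -28.715274256289472 nose 60.057909892091274
-80.33157571493881 32.149468120719284 nose 59.66842428506119
-46.06444981107636 -28.7101536655915 nose 93.93555018892364
```

View pics/t12.png

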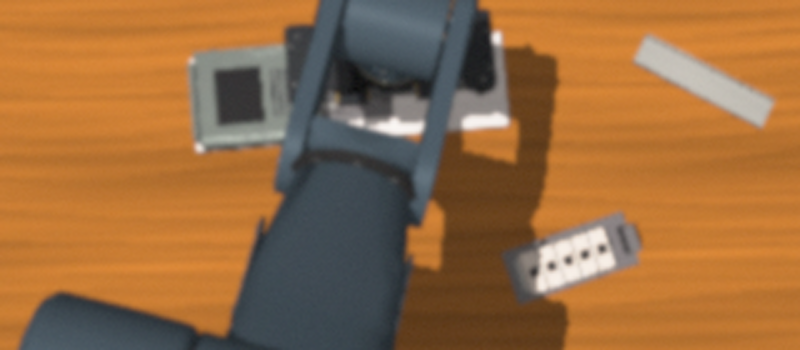

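Both estimates agree: vision puts the nose at +60 mm, and the pad position at contact (tail at −79.7 mm) gives +60.3 mm. Yaw error is about 0.4°. Handing in.

```bash
python3 -c "
from rig import bot
print(bot.read_state()['time_s'],bot.hand_in())"
```

```text
the job is handed in; nothing more can be done
24.8333 None
```

The low carrier is under the hood, home against the hidden stop and released. I handed the job in at 24.8 s of the 67 s allowed; it reported no verdict.

I gripped the low carrier by its tab, laid it flat on the bed and opened the jaws to a loose cage. I then pushed it nose first with the rear finger.

- **Stop contact:** Pushing took about 1–2 N until the stop, then the force rose at roughly the stop's rated 4 N per mm. The highest reading was about 9.3 N, against the 20 N limit. I eased off slowly, then touched it again, and the force rose at the same point, so it had stayed on the stop.
- **Final position:** The last wrist picture put the nose about 60 mm past the mouth, and the finger position at contact gave 60.3 mm. The carrier is in line to about 0.4° and was not touched after release. The gripper is well clear above it.
- **Earlier disagreement:** While pushing, I estimated about 69 mm because I had the sign of the jaw slack wrong. The corrected figure matches the picture.
- **Bystanders:** The tall carrier, breaker and offcut looked undisturbed in the final pictures, judged by eye and not measured. The socket was not in those views, but nothing came near it.

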